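Sort two flower-press screws onto their pitch gauges

ROBOT

A 6-joint arm with a two-finger parallel gripper is mounted at the origin on the work surface. World frame = base frame: x ahead of the robot, y to its left, z up, the work surface at z = 0. Lengths are in m, angles in rad, forces in N, time in s.
With the tool pointing down it reaches from about 0.35 to 0.925 m from the base axis. Payload 6.4 kg.
Tool frame: the origin (TCP) lies at the very end of the fingers, on their centre line; the grasp point (between the pads) lies 19 mm behind it (arm.grip_depth is the distance from the TCP to the grasp point, in m); z points along the fingers, y is the line along which they close (so a half turn about z gives the same grasp; the last joint's range is limited). The gripper opens to 94 mm and grips with 3 to 60 N. Pads are 16 mm wide; open, the fingers measure 119 mm over their backs; the gripper's body (75 mm by 177 mm) begins 78 mm behind the grasp point.
Start: joints at [1.155, 0.245, 1.558, -0, 1.339, -0.174], TCP at [0.156, 0.631, 0.205] pointing down, gripper open.
Joint ranges: [-3.13, 3.13], [-1.02, 2.26], [0.13, 2.54], [-0.95, 4.09], [0.21, 2.88], [-2.74, 2.74]. Speed limits (rad/s): [2.57, 2.57, 3.14, 3.14, 3.14, 3.14].

INTERFACE

Orientations are given as a unit quaternion [x, y, z, w].
In Python, from plant import arm, eyes, workorder gives the robot as it stands.
- The arm moves only by the tool apply_moves, never from a script. Its argument "deltas" is a list of rows, each an object of numbers: "dx", "dy", "dz": the shift along the tool's x, y, z in units of 40 mm (1.0 is 40 mm); "rx", "ry", "rz": the turn, a rotation vector about the tool's x, y, z in units of 8 degrees (1.0 is 8 degrees); "fingers": the finger opening in mm, from 0 to 94. A call has 1 to 20 rows; each row is the pose to reach, as a shift and turn from the pose commanded when the call began, along the tool's axes at that moment; what a row does not reach only later rows make up. A row lasts 1/10 s, in which the tool goes at most 50 mm and 8.59 degrees, less where a joint would pass 70% of its speed; a pose out of reach is approached as far as the arm can. A call with a gripper value outside its range is refused whole. The fingers move at their own pace and stop on an object; "force" is the grip in N (left out, the last holds). Time passes only in rows, so rows that repeat a pose let the fingers close. It gives the time, the measured TCP pose, the force, the opening and the grip force at its end, in the units of the state.
- arm.get_obs(): the state, without advancing time (a new reading comes with each control period).
- eyes.get_image(name): name is "scene" or "side" or "wrist"; returns a dict with "image" (400x640x3 uint8, blue, green, red), "fov_y" (degrees; the focal length in pixels is half the picture's height over the tangent of half this angle, whatever the lens; pixels are square), "cx", "cy" (the principal point, pixels), "rvec" (rotation vector, rad) and "tvec" (3), from world to camera coordinates, as OpenCV has them; the wrist camera has in their place "mount" (4x4, takes a point from camera to tool coordinates, whose origin is the TCP and whose axes are the flange's). Camera axes: x right, y down, z forward; pixel columns grow to the right and rows downward; lengths in m; the calibration is good to about 2 mm. A picture is of the moment at which its call begins: read the wrist's pose just before it. There is no depth.
- workorder.job_done(): hands the job in; it is judged then, once.
Trained networks look in a picture, given as the dict that the camera call returned (one of the last four; its "shot" number tells which), for a name from the list of things; names that differ only in an ending like _2 or _b are one class to them, and where a whole thing is asked for, a point or a joint stands for the part that bears it (a point fixed in the world has none). Each returns a list of dicts, best first, with "p" (0 to 1); they miss things now and then, are a little off and sometimes report something else, mostly with a low value. They report only what shows in the picture. A call takes as long as a camera call. They do not tell look-alikes from the thing itself.
- eyes.masks_of(name, picture): "mask" (400x640 bool, what is visible of it) and "xy" ([column, row] in pixels, amid what is visible of it).
The state is a dict: "clock": time; "q": joint angles; "qd": joint speeds; "effort": joint torques, N m; "position": TCP position; "tool_rot": TCP orientation; "ft_force": force on the tool from outside, world axes, zero at the start; "moment": the same for the moment, N m; "opening": opening from 0.0 (shut) to 1.0 (fully open); "grip_force": force on a finger pad.
Only numpy, scipy, OpenCV 4.12 (cv2) and the standard library are available. Lean on these libraries where they do the work, as an engineer would, in place of code of your own. Each camera call takes 0.05 s, during which the arm holds its last target. There are 200 camera calls.

TASK

Sort the two wooden press screws by thread pitch: put each one on the notched gauge whose ribs match its thread, with its nose right through the eye at the end of that gauge and its thread fully down in the notches, so that it lies level and flat home. Let go of both and leave the candle, spray bottle, tin and coaster where they are.

Things in the scene. Friction and masses are not known exactly. Their poses are not given: they have to be found in the camera images.
- screw_fine_grip (a point): Fine press screw: light wood, 149 mm long, 50 to 90 g, lying level, axis 13 mm up. 7 thread ridges 10 mm apart, 26 mm diameter; else like the other screw. Point: on the axis, mid-shank, where it is gripped; x runs head to nose. Along x from here: square 26 mm head -31 to -19 mm, plain shank (14 mm diameter) to +19, ridges centred at 23, 33, 43, 53, 63, 73, 83.
- screw_fine_nose (a point): Tip of the fine screw's nose, on the axis, 118 mm along x from its grip point. The nose is plain, 10 mm diameter, from +107 mm, tapered over its last 6 mm. Ridges are plain rings 7 mm wide at the root (root diameter 17 mm), narrowing to the crest, so the screw's roll does not matter.
- screw_coarse_grip (a point): Coarse press screw: light wood, 149 mm long, 50 to 90 g, lying level, axis 13 mm up. 5 thread ridges 15 mm apart, 26 mm diameter; else like the other screw. Point: on the axis, mid-shank, where it is gripped; x runs head to nose. Along x from here: square 26 mm head -31 to -19 mm, plain shank (14 mm diameter) to +17, ridges centred at 23, 38, 53, 68, 83.
- screw_coarse_nose (a point): Tip of the coarse screw's nose, on the axis, 118 mm along x from its grip point. The nose is plain, 10 mm diameter, from +109 mm, tapered over its last 6 mm. Ridges are plain rings 11 mm wide at the root (root diameter 17 mm), narrowing to the crest, so the screw's roll does not matter.
- gauge_fine_seat (a point): Fine gauge, fixed: aluminium V trough on a 92 x 60 mm base, 6 pairs of dark ribs 10 mm apart across it, eye flange at the end. Point: 44 mm up, where the matching screw's grip point lies when home. x: along the V towards the eye. Along x from here: nothing below until +12 mm; V 21 to 85 mm, 40 mm wide, edges 7 mm lower; 2 mm ribs at 28, 38, 48, 58, 68, 78; flange 94 to 98.
- gauge_fine_eye (a point): Centre of the closed oblong eye (15 wide, 24 mm tall) in the fine gauge's upright flange (35 wide, top 67 mm up), 96 mm along x from the seat point and 5 mm higher. Home, the screw's root rests on the ribs, ridges between them. To slide through the eye clear of the ribs, carry it level 6 to 11 mm above home, then lower; a wrong pitch stays 2.5 mm or more high.
- gauge_coarse_seat (a point): Coarse gauge, fixed: aluminium V trough on a 92 x 60 mm base, 4 pairs of dark ribs 15 mm apart across it, eye flange at the end. Point: 44 mm up, where the matching screw's grip point lies when home. x: along the V towards the eye. Along x from here: nothing below until +12 mm; V 21 to 85 mm, 40 mm wide, edges 7 mm lower; 2 mm ribs at 30.5, 45.5, 60.5, 75.5; flange 94 to 98.
- gauge_coarse_eye (a point): Centre of the closed oblong eye (15 wide, 24 mm tall) in the coarse gauge's upright flange (35 wide, top 67 mm up), 96 mm along x from the seat point and 5 mm higher. Home, the screw's root rests on the ribs, ridges between them. To slide through the eye clear of the ribs, carry it level 6 to 11 mm above home, then lower; a wrong pitch stays 2.5 mm or more high.
- candle: Bystander: amber candle jar with brass lid, 72 mm diameter, 85 mm tall, standing loose; origin under its centre.
- mister: Bystander: amber spray bottle, 38 mm diameter, 110 mm tall, standing loose; origin under its centre.
- tin: Bystander: small round tin, 42 mm diameter, 23 mm tall, loose; origin under its centre.
- coaster: Bystander: round clay coaster 84 mm diameter with a white shell on it, 26 mm tall in all, loose; origin under its centre.
Mind the look-alikes: they are no part of the job. Leave any pink or red look-alike of the part that bears screw_fine_grip alone.

How it is judged:
By the outcome, as a careful person would: the job done as asked, in the order asked, and still so for the second after the job is handed in, with the robot touching nothing.
It also fails if it takes over 58 s, if anything falls off the work surface, if the arm or the gripper's body presses on something with over 40 N, if the wrist force passes 120 N, or if a joint passes its speed limit or range.

## Working session

There is one attempt and no reset: what is moved stays moved. The work goes in short steps, Python scripts to look and compute and a tool call to move; the robot and the scene stay as the last step left them, time stands still between calls to the robot, and variables do not carry over. Pictures are saved under pics/ and viewed, at most 10 in all, crops included, and the job is handed in when it is done.

Besides the shell and the picture viewer there is one more tool, called after "Emit:" as name(argument=value, ...), one argument or row to a line, values as JSON. apply_moves: Moves the arm, as the interface text tells. Its arguments: {"type":"object","properties":{"deltas":{"type":"array","items":{"type":"object","properties":{"dx":{"type":"number"},"dy":{"type":"number"},"dz":{"type":"number"},"rx":{"type":"number"},"ry":{"type":"number"},"rz":{"type":"number"},"fingers":{"type":"number"}}}},"force":{"type":"number"}},"required":["deltas"]}

```bash
mkdir -p pics; ls; cat > h.py <<'E'
import numpy as np, cv2
from plant import arm, eyes, workorder
from scipy.spatial.transform import Rotation as R
def cam(im, obs=None):
    f=200/np.tan(np.radians(im["fov_y"])/2)
    K=np.array([[f,0,im["cx"]],[0,f,im["cy"]],[0,0,1.]])
    if "mount" in im:
        T=np.eye(4); T[:3,:3]=R.from_quat(obs["tool_rot"]).as_matrix(); T[:3,3]=obs["position"]
        M=T@np.array(im["mount"]); return K,M[:3,:3],M[:3,3]
    Rm=cv2.Rodrigues(np.array(im["rvec"],float))[0]
    return K,Rm.T,-Rm.T@np.array(im["tvec"],float).ravel()
def ray(c,uv):
    K,Rc,o=c; d=Rc@np.linalg.inv(K)@np.array([uv[0],uv[1],1.]); return o,d
def onz(c,uv,z):
    o,d=ray(c,uv); return o+d*(z-o[2])/d[2]
def proj(c,p):
    K,Rc,o=c; q=K@(Rc.T@(np.array(p)-o)); return q[:2]/q[2]
def tri(c1,u1,c2,u2):
    A=0;b=0;L=[]
    for c,u in((c1,u1),(c2,u2)):
        o,d=ray(c,u); d=d/np.linalg.norm(d); P=np.eye(3)-np.outer(d,d); A=A+P; b=b+P@o; L.append((P,o))
    x=np.linalg.solve(A,b); return x,[np.linalg.norm(P@(x-o)) for P,o in L]
E
python3 - <<'E'
from h import *
s=arm.get_obs(); print({k:np.round(v,3) for k,v in s.items()}, arm.grip_depth)
N=["screw_fine_grip","screw_fine_nose","screw_coarse_grip","screw_coarse_nose","gauge_fine_seat","gauge_fine_eye","gauge_coarse_seat","gauge_coarse_eye","candle","mister","tin","coaster"]
for cn in("scene","side"):
    im=eyes.get_image(cn); cv2.imwrite(f"pics/{cn}0.png",im["image"]); c=cam(im); print(cn,c[2].round(3))
    for n in N:
        for d in eyes.masks_of(n,im)[:4]:
            print(n,round(d["p"],2),np.round(d["xy"]),int(d["mask"].sum()),onz(c,d["xy"],.013).round(3), onz(c,d["xy"],.044).round(3))
E
```

```text
pics
{'clock': np.float64(0.0), 'q': array([ 1.155,  0.246,  1.559, -0.   ,  1.339, -0.174]), 'qd': array([ 0.001,  0.   , -0.002, -0.   ,  0.   ,  0.001]), 'effort': array([-1.0000e-03, -4.1582e+01, -3.1461e+01,  6.8000e-02,  3.3000e-02,
       -0.0000e+00]), 'position': array([0.155, 0.631, 0.204]), 'tool_rot': array([ 0.121,  0.993, -0.001, -0.   ]), 'ft_force': array([-0.191,  0.722, -0.071]), 'moment': array([-0.009,  0.013,  0.042]), 'grip_force': np.float64(0.0), 'opening': np.float64(1.005)} 0.0188
scene [ 1.081 -0.136  0.879]
screw_fine_grip 0.91 [258. 210.] 455 [ 0.395 -0.205  0.013] [ 0.419 -0.203  0.044]
screw_fine_grip 0.83 [170. 218.] 449 [ 0.381 -0.42   0.013] [ 0.406 -0.409  0.044]
screw_fine_grip 0.77 [311. 258.] 474 [ 0.556 -0.095  0.013] [ 0.575 -0.096  0.044]
screw_fine_grip 0.63 [207. 163.] 376 [ 0.209 -0.331  0.013] [ 0.24  -0.324  0.044]
screw_fine_nose 0.96 [176. 214.] 455 [ 0.371 -0.407  0.013] [ 0.397 -0.398  0.044]
screw_fine_nose 0.89 [202. 168.] 422 [ 0.226 -0.344  0.013] [ 0.257 -0.337  0.044]
screw_fine_nose 0.66 [256. 208.] 402 [ 0.39  -0.209  0.013] [
[... 1911 characters left out ...]
 314.] 1225 [0.553 0.26  0.013] [0.543 0.274 0.044]
gauge_fine_eye 0.73 [247. 314.] 1344 [0.553 0.259 0.013] [0.543 0.273 0.044]
gauge_coarse_seat 0.86 [271. 256.] 950 [0.55  0.102 0.013] [0.54  0.122 0.044]
gauge_coarse_eye 0.87 [269. 258.] 935 [0.554 0.109 0.013] [0.544 0.129 0.044]
candle 0.75 [270. 258.] 932 [0.552 0.106 0.013] [0.542 0.126 0.044]
candle 0.69 [224. 193.] 863 [ 0.748 -0.069  0.013] [ 0.731 -0.043  0.044]
mister 0.87 [176. 272.] 529 [0.755 0.198 0.013] [0.738 0.214 0.044]
tin 0.53 [248. 168.] 174 [ 0.718 -0.183  0.013] [ 0.701 -0.153  0.044]
tin 0.21 [345. 241.] 762 [0.385 0.012 0.013] [0.381 0.035 0.044]
coaster 0.91 [346. 241.] 691 [0.382 0.011 0.013] [0.379 0.035 0.044]
```

```bash
python3 -c "
import cv2
a=cv2.imread('pics/scene0.png')[130:370,140:540]
cv2.imwrite('pics/s1.png',cv2.resize(a,(800,480),interpolation=3))
a=cv2.imread('pics/side0.png')[120:350,150:460]
cv2.imwrite('pics/s2.png',cv2.resize(a,(775,575),interpolation=3))"
```

```text
(no output)
```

View pics/s1.png

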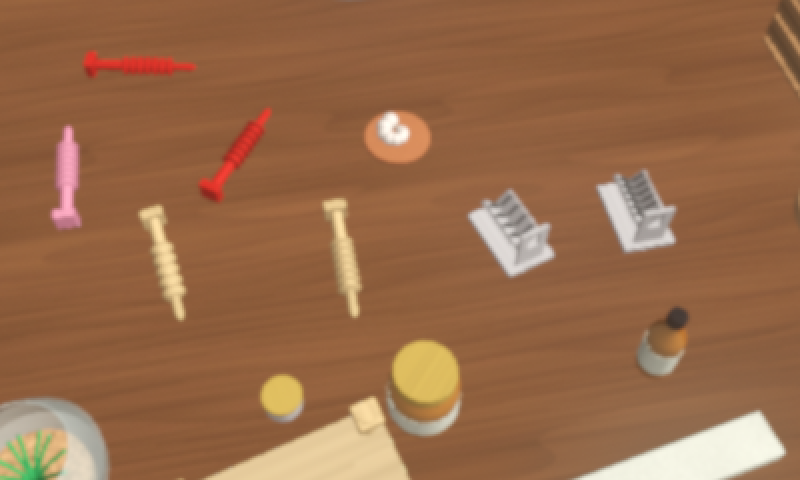

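View pics/s2.png

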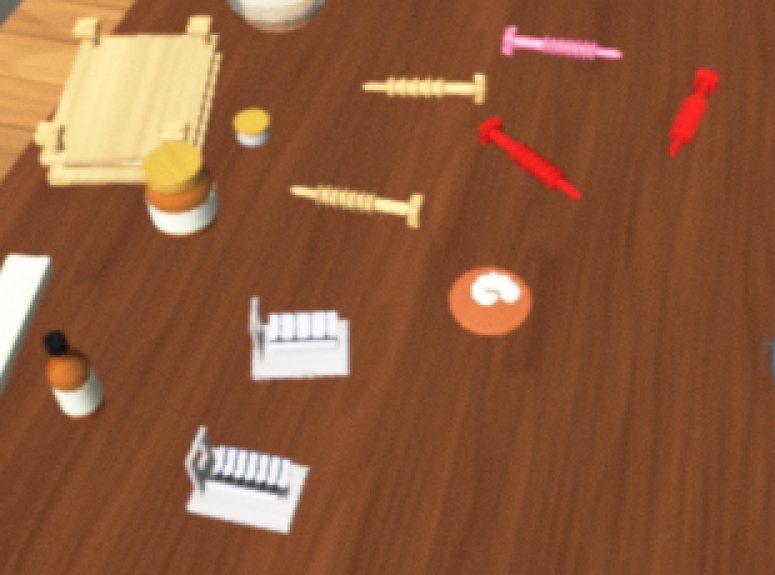

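Scene view: the wooden screws are coarse (full-frame ~(224,262)) and fine (~(311,258)), heads towards the robot. Gauges are coarse (394,247) and fine (458,238), eyes towards +x. The red and pink ones are look-alikes.

```bash
cat >> h.py <<'E'
def delta(pos,yaw):
    "row that takes the tool to pos, pointing down, tool x at yaw (deg) mod 180"
    s=arm.get_obs(); Rt=R.from_quat(s["tool_rot"]); X=Rt.as_matrix()[:,0]; y0=np.degrees(np.arctan2(X[1],X[0]))
    y=yaw+180*np.round((y0-yaw)/180)
    a=np.radians(y); Rg=R.from_matrix(np.array([[np.cos(a),np.sin(a),0],[np.sin(a),-np.cos(a),0],[0,0,-1]]))
    d=Rt.inv().apply(np.array(pos)-s["position"])/.04; r=np.degrees((Rt.inv()*Rg).as_rotvec())/8
    return d.round(3), r.round(3), round(y0,2)
E
python3 - <<'E'
from h import *
side=eyes.get_image("side"); w=eyes.get_image("wrist"); im=eyes.get_image("scene")
print(np.array(w["mount"]).round(4).tolist(),w["fov_y"],w["cx"],w["cy"])
c=cam(im);cs=cam(side)
def sc(x,y): return (140+x/2,130+y/2)
def sd(x,y): return (150+x/2.5,120+y/2.5)
for n,h,t,h2,t2 in(("fine",(335,205),(354,315),(416,210),(292,189)),("coarse",(152,213),(180,318),(480,88),(364,86))):
    for a,b in((onz(c,sc(*h),.02),onz(c,sc(*t),.013)),(onz(cs,sd(*h2),.013),onz(cs,sd(*t2),.013))):
        d=b-a; print(n,a.round(3),b.round(3),np.degrees(np.arctan2(d[1],d[0])).round(1),np.linalg.norm(d).round(3))
for n,q in(("coarse",[(470,215),(514,276),(554,253)]),("fine",[(598,184),(628,250),(675,240)])):
    p=[onz(c,sc(*u),.003) for u in q]; d=p[1]-p[0]; e=p[2]-p[1]
    print(n,[x.round(3) for x in p],np.degrees(np.arctan2(d[1],d[0])),np.linalg.norm(d),np.degrees(np.arctan2(e[1],e[0])),np.linalg.norm(e))
for p in ((.53,.22,.33),(.52,.10,.33)): print(delta(p,-10))
E
```

```text
[[0.001, -0.9583, -0.2856, 0.0837], [1.0, 0.0008, 0.0006, -0.0008], [-0.0004, -0.2856, 0.9583, -0.1795], [0.0, 0.0, 0.0, 1.0]] 70.38531892896766 317.36170620415436 202.54490766728236
fine [ 0.489 -0.094  0.02 ] [ 0.631 -0.094  0.013] 0.2 0.143
fine [ 0.485 -0.092  0.013] [ 0.628 -0.09   0.013] 0.8 0.142
coarse [ 0.462 -0.308  0.02 ] [ 0.602 -0.281  0.013] 10.9 0.143
coarse [ 0.459 -0.306  0.013] [ 0.599 -0.277  0.013] 11.9 0.143
coarse [array([0.519, 0.063, 0.003]), array([0.608, 0.093, 0.003]), array([0.587, 0.146, 0.003])] 18.404224546203896 0.09418350185208561 112.00282277454696 0.057247726984095484
fine [array([0.502, 0.226, 0.003]), array([0.598, 0.23 , 0.003]), array([0.594, 0.288, 0.003])] 2.4220389260328146 0.0959660705473575 93.54765058997249 0.05804251711952449
(array([-11.547,  -7.738,  -3.113]), array([ 0.   ,  0.   , -0.481]), np.float64(166.15))
(array([-12.023, -10.711,  -3.113]), array([ 0.   ,  0.   , -0.481]), np.float64(166.15))
```

```bash
python3 - <<'E'
from h import *
print(delta((.49,.25,.14),2)); print(delta((.485,.095,.14),18))
E
```

```text
(array([-10.397,  -7.25 ,   1.637]), array([ 0.   ,  0.   , -1.981]), np.float64(166.15))
(array([-11.203, -11.042,   1.637]), array([ 0.   ,  0.   , -3.981]), np.float64(166.15))
```

Emit:
apply_moves(
  deltas=[
    {"dx":-10.4,"dy":-7.25,"dz":1.64,"rz":-1.98},
    {"dx":-10.4,"dy":-7.25,"dz":1.64,"rz":-1.98},
    {"dx":-10.4,"dy":-7.25,"dz":1.64,"rz":-1.98},
    {"dx":-10.4,"dy":-7.25,"dz":1.64,"rz":-1.98},
    {"dx":-10.4,"dy":-7.25,"dz":1.64,"rz":-1.98},
    {"dx":-10.4,"dy":-7.25,"dz":1.64,"rz":-1.98},
    {"dx":-10.4,"dy":-7.25,"dz":1.64,"rz":-1.98},
    {"dx":-10.4,"dy":-7.25,"dz":1.64,"rz":-1.98},
    {"dx":-10.4,"dy":-7.25,"dz":1.64,"rz":-1.98},
    {"dx":-10.4,"dy":-7.25,"dz":1.64,"rz":-1.98},
    {"dx":-10.4,"dy":-7.25,"dz":1.64,"rz":-1.98},
    {"dx":-10.4,"dy":-7.25,"dz":1.64,"rz":-1.98},
    {"dx":-10.4,"dy":-7.25,"dz":1.64,"rz":-1.98},
    {"dx":-10.4,"dy":-7.25,"dz":1.64,"rz":-1.98},
    {"dx":-10.4,"dy":-7.25,"dz":1.64,"rz":-1.98},
    {"dx":-10.4,"dy":-7.25,"dz":1.64,"rz":-1.98},
  ],
)

```text
$.deltas[0]: bad value
```

```bash
cat >> h.py <<'E'
import pickle
def shot(name):
    s=arm.get_obs(); im=eyes.get_image("wrist"); cv2.imwrite(f"pics/{name}.png",im["image"])
    pickle.dump((s,{k:v for k,v in im.items()}),open(f"{name}.pkl","wb")); return s,im
E
python3 - <<'E'
from h import *
s,im=shot("g1"); c=cam(im,s); print(s["clock"],s["position"])
for n in("gauge_fine_eye","gauge_coarse_eye"):
    for d in eyes.masks_of(n,im)[:3]: 
        r,cc=np.where(d["mask"]); print(n,d["p"],d["xy"],onz(c,d["xy"],.03),cc.min(),cc.max(),r.min(),r.max())
print(delta((.485,.095,.14),18))
E
```

```text
1.45 [0.15564293 0.63111323 0.20546682]
(array([-11.203, -11.041,   1.636]), array([ 0.   ,  0.   , -3.982]), np.float64(166.15))
```

Emit:
apply_moves(
  deltas=[
    {"dx":-10.4,"dy":-7.25,"dz":1.64,"rx":0,"ry":0,"rz":-1.98,"fingers":94},
  ],
)

```text
clock: 1.7
position: [0.1862, 0.5967, 0.2001]
tool_rot: [0.043, 0.999, 0.002, 0.0]
ft_force: [1.6, 0.0, 0.7]
opening: 1.0
grip_force: 0.0
```

```bash
python3 - <<'E'
from h import *
print(delta((.49,.25,.14),2))
E
```

```text
(array([-8.306, -7.993,  1.478]), array([ 0.024,  0.003, -0.862]), np.float64(175.1))
```

Emit:
apply_moves(
  deltas=[
    {"dx":-8.3,"dy":-8.0,"dz":1.48,"rx":0,"ry":0,"rz":-0.86,"fingers":94},
    {"dx":-8.3,"dy":-8.0,"dz":1.48,"rx":0,"ry":0,"rz":-0.86,"fingers":94},
    {"dx":-8.3,"dy":-8.0,"dz":1.48,"rx":0,"ry":0,"rz":-0.86,"fingers":94},
    {"dx":-8.3,"dy":-8.0,"dz":1.48,"rx":0,"ry":0,"rz":-0.86,"fingers":94},
    {"dx":-8.3,"dy":-8.0,"dz":1.48,"rx":0,"ry":0,"rz":-0.86,"fingers":94},
    {"dx":-8.3,"dy":-8.0,"dz":1.48,"rx":0,"ry":0,"rz":-0.86,"fingers":94},
    {"dx":-8.3,"dy":-8.0,"dz":1.48,"rx":0,"ry":0,"rz":-0.86,"fingers":94},
    {"dx":-8.3,"dy":-8.0,"dz":1.48,"rx":0,"ry":0,"rz":-0.86,"fingers":94},
    {"dx":-8.3,"dy":-8.0,"dz":1.48,"rx":0,"ry":0,"rz":-0.86,"fingers":94},
    {"dx":-8.3,"dy":-8.0,"dz":1.48,"rx":0,"ry":0,"rz":-0.86,"fingers":94},
    {"dx":-8.3,"dy":-8.0,"dz":1.48,"rx":0,"ry":0,"rz":-0.86,"fingers":94},
    {"dx":-8.3,"dy":-8.0,"dz":1.48,"rx":0,"ry":0,"rz":-0.86,"fingers":94},
    {"dx":-8.3,"dy":-8.0,"dz":1.48,"rx":0,"ry":0,"rz":-0.86,"fingers":94},
    {"dx":-8.3,"dy":-8.0,"dz":1.48,"rx":0,"ry":0,"rz":-0.86,"fingers":94},
  ],
)

```text
clock: 3.1
position: [0.4876, 0.246, 0.1402]
tool_rot: [-0.014, 1.0, 0.0, 0.0]
ft_force: [-0.5, -0.2, -0.0]
opening: 0.999
grip_force: 0.0
```

```bash
python3 - <<'E'
from h import *
s,im=shot("g1"); c=cam(im,s); print(s["clock"],s["position"],s["qd"].round(3))
for n in("gauge_fine_eye","gauge_coarse_eye"):
    for d in eyes.masks_of(n,im)[:3]: 
        r,cc=np.where(d["mask"]); print(n,d["p"],d["xy"],onz(c,d["xy"],.03),cc.min(),cc.max(),r.min(),r.max())
print(delta((.485,.095,.14),18))
E
```

```text
3.1 [0.48764011 0.24596614 0.14016381] [-0.006  0.001 -0.002 -0.001  0.    -0.001]
gauge_fine_eye 0.96 [326.0, 250.6] [0.54606933 0.25687855 0.03      ] 298 349 208 306
gauge_coarse_eye 0.94 [187.2, 238.5] [0.53582826 0.10270244 0.03      ] 156 222 202 304
(array([ 1.790e-01, -3.758e+00,  2.000e-03]), array([ 1.000e-03,  2.000e-03, -2.052e+00]), np.float64(-178.41))
```

```bash
python3 -c "
import cv2
a=cv2.imread('pics/g1.png')
l=cv2.resize(a[195:315,145:235],None,fx=4.4,fy=4.4,interpolation=3); r=cv2.resize(a[195:315,280:370],None,fx=4.4,fy=4.4,interpolation=3)
cv2.imwrite('pics/g1c.png',cv2.hconcat([l,r]))"
```

```text
(no output)
```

View pics/g1c.png

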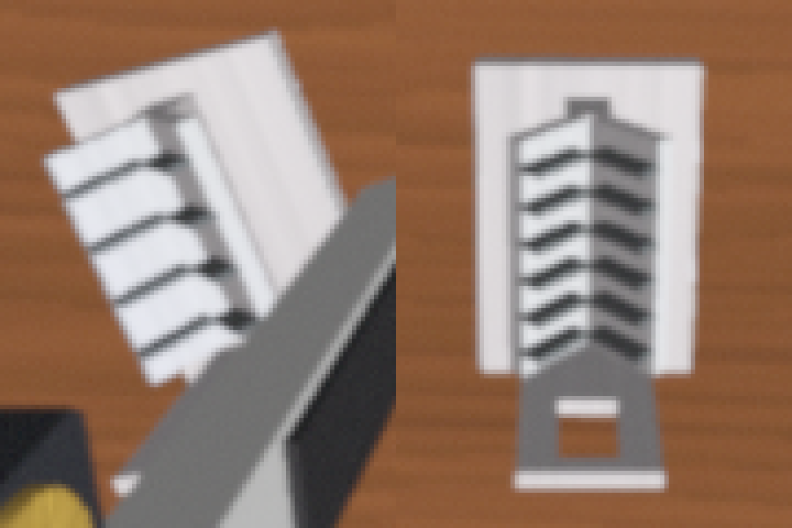

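Fine gauge (right half) is fully visible: flange top at crop (514–665, 470–489), V edges at (511,137) and (662,137). The coarse gauge is partly behind a finger, so I move to look at it straight on.

Emit:
apply_moves(
  deltas=[
    {"dx":0.18,"dy":-3.76,"dz":0,"rx":0,"ry":0,"rz":-2.05,"fingers":94},
    {"dx":0.18,"dy":-3.76,"dz":0,"rx":0,"ry":0,"rz":-2.05,"fingers":94},
    {"dx":0.18,"dy":-3.76,"dz":0,"rx":0,"ry":0,"rz":-2.05,"fingers":94},
    {"dx":0.18,"dy":-3.76,"dz":0,"rx":0,"ry":0,"rz":-2.05,"fingers":94},
    {"dx":0.18,"dy":-3.76,"dz":0,"rx":0,"ry":0,"rz":-2.05,"fingers":94},
    {"dx":0.18,"dy":-3.76,"dz":0,"rx":0,"ry":0,"rz":-2.05,"fingers":94},
    {"dx":0.18,"dy":-3.76,"dz":0,"rx":0,"ry":0,"rz":-2.05,"fingers":94},
  ],
)

```text
clock: 3.95
position: [0.4852, 0.0954, 0.1399]
tool_rot: [-0.156, 0.988, 0.0, 0.0]
ft_force: [0.0, -0.3, -0.2]
opening: 1.0
grip_force: 0.0
```

```bash
cat >> h.py <<'E'
from scipy.optimize import least_squares
def fitgauge(c,pts,x0):
    "pts: (x,y,z_abs),(u,v); returns x,y,yawdeg of seat"
    L=np.array([p for p,_ in pts],float)/1000; U=np.array([u for _,u in pts])
    def W(t):
        a=np.radians(t[2]); return np.c_[t[0]+L[:,0]*np.cos(a)-L[:,1]*np.sin(a),t[1]+L[:,0]*np.sin(a)+L[:,1]*np.cos(a),L[:,2]]
    f=lambda t:np.concatenate([proj(c,w)-u for w,u in zip(W(t),U)])
    r=least_squares(f,x0); return r.x,f(r.x).reshape(-1,2).round(1)
E
python3 - <<'E'
from h import *
s,im=pickle.load(open("g1.pkl","rb")); c=cam(im,s)
P=lambda x,y:(280+(x-396+.5)/4.4-.5,195+(y+.5)/4.4-.5)
pts=[((98,-17.5,67),P(516,489)),((98,17.5,67),P(665,489)),((94,-17.5,67),P(514,470)),((94,17.5,67),P(665,470)),((21,-20,37),P(511,137)),((21,20,37),P(662,137))]
t,r=fitgauge(c,pts,[.49,.25,0]); print(t,r.tolist())
s,im=shot("g2"); print(s["clock"],s["position"])
a=im["image"]
for n in("gauge_fine_eye","gauge_coarse_eye"):
    for d in eyes.masks_of(n,im)[:1]: 
        rr,cc=np.where(d["mask"]); print(n,d["p"],d["xy"],cc.min(),cc.max(),rr.min(),rr.max())
cv2.imwrite('pics/g2c.png',cv2.resize(a[195:315,270:390],None,fx=5,fy=5,interpolation=3))
print(delta((.45,-.095,.14),.5))
E
```

```text
[0.49260004 0.25143275 2.10802931] [[-0.0, -0.4], [-0.3, -0.6], [0.4, 0.7], [-0.2, 0.4], [-1.5, 0.1], [1.7, -0.2]]
3.95 [0.4851885  0.09544075 0.13993444]
gauge_fine_eye 0.61 [438.0, 269.8] 387 459 241 317
gauge_coarse_eye 0.65 [304.8, 252.5] 280 330 211 307
(array([ 2.305e+00, -4.250e+00, -4.000e-03]), array([ 1.000e-03, -1.000e-03,  2.188e+00]), np.float64(-162.0))
```

View pics/g2c.png

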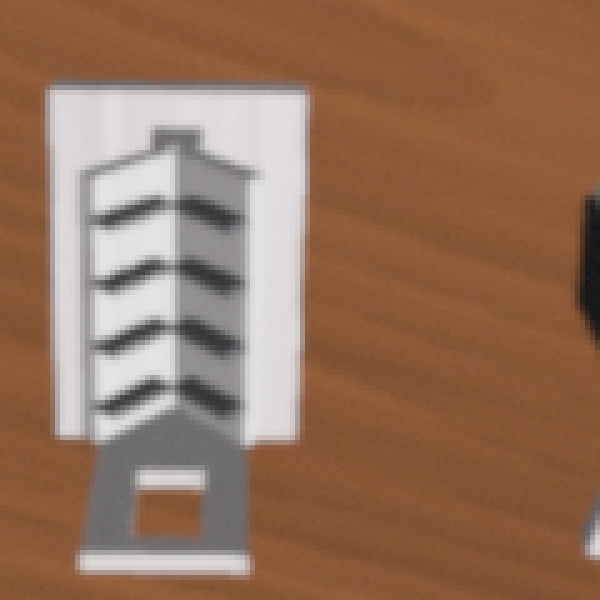

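Coarse gauge fully visible: flange top at crop (79–250, 552–572), V near edges at (80,175) and (254,175). Next, the fine screw.

```bash
python3 - <<'E'
from h import *
s,im=pickle.load(open("g2.pkl","rb")); c=cam(im,s)
P=lambda x,y:(270+(x+.5)/5-.5,195+(y+.5)/5-.5)
pts=[((98,-17.5,67),P(79,572)),((98,17.5,67),P(250,572)),((94,-17.5,67),P(79,552)),((94,17.5,67),P(250,552)),((21,-20,37),P(80,175)),((21,20,37),P(254,175))]
t,r=fitgauge(c,pts,[.49,.08,18]); print(t,r.tolist())
print(delta((.50,-.093,.11),.5))
E
```

```text
[ 0.49865747  0.08329426 17.94255272] [[0.4, -0.3], [-0.3, -0.2], [0.3, 0.5], [-0.3, 0.5], [-1.3, -0.3], [1.3, -0.2]]
(array([ 1.101, -4.589,  0.746]), array([ 1.000e-03, -1.000e-03,  2.188e+00]), np.float64(-162.0))
```

Emit:
apply_moves(
  deltas=[
    {"dx":1.1,"dy":-4.59,"dz":0.75,"rx":0,"ry":0,"rz":2.19,"fingers":94},
    {"dx":1.1,"dy":-4.59,"dz":0.75,"rx":0,"ry":0,"rz":2.19,"fingers":94},
    {"dx":1.1,"dy":-4.59,"dz":0.75,"rx":0,"ry":0,"rz":2.19,"fingers":94},
    {"dx":1.1,"dy":-4.59,"dz":0.75,"rx":0,"ry":0,"rz":2.19,"fingers":94},
    {"dx":1.1,"dy":-4.59,"dz":0.75,"rx":0,"ry":0,"rz":2.19,"fingers":94},
    {"dx":1.1,"dy":-4.59,"dz":0.75,"rx":0,"ry":0,"rz":2.19,"fingers":94},
    {"dx":1.1,"dy":-4.59,"dz":0.75,"rx":0,"ry":0,"rz":2.19,"fingers":94},
    {"dx":1.1,"dy":-4.59,"dz":0.75,"rx":0,"ry":0,"rz":2.19,"fingers":94},
  ],
)

```text
clock: 4.9
position: [0.4999, -0.0927, 0.1101]
tool_rot: [-0.004, 1.0, 0.0, 0.0]
ft_force: [-0.0, -0.3, -0.2]
opening: 0.999
grip_force: 0.0
```

```bash
cat >> h.py <<'E'
def axis(c,mask,z=.013):
    "screw axis from mask: nose tip, yaw, length"
    v,u=np.where(mask); p=np.array([onz(c,x,z) for x in zip(u,v)])[:,:2]
    m=p.mean(0); d=np.linalg.svd(p-m,full_matrices=False)[2][0]; d*=np.sign(d[0])
    t=(p-m)@d; n=np.array([-d[1],d[0]]); w=(p-m)@n
    # centre line: mean lateral per 5mm bin
    b=np.round(t/.005); q=[]
    for k in np.unique(b):
        g=w[b==k]; q.append((k*.005,(g.min()+g.max())/2*1e3,(g.max()-g.min())*1e3))
    return m,d,np.degrees(np.arctan2(d[1],d[0])),t.min(),t.max(),np.array(q)
E
python3 - <<'E'
from h import *
s,im=shot("f1"); c=cam(im,s); print(s["clock"],s["position"])
for d in eyes.masks_of("screw_fine_nose",im)[:3]:
    m,dd,y,a,b,q=axis(c,d["mask"]); print(d["p"],d["xy"],m,y,a,b,b-a,"tip",m+dd*b,"grip",m+dd*(b-.118)); print(q.round(3).tolist())
a=im["image"]; cv2.imwrite('pics/f1c.png',cv2.resize(a[140:340,230:430],None,fx=3,fy=3,interpolation=3))
E
```

```text
4.9 [ 0.49987648 -0.09266963  0.11008345]
0.73 [314.1, 245.5] [ 0.54532663 -0.09476914] 0.8650577061545518 -0.06523490784149646 0.08447355301951523 0.1497084608610117 tip [ 0.62979056 -0.0934938 ] grip [ 0.51180401 -0.09527531]
[[-0.065, -0.031, 24.028], [-0.06, -0.573, 27.172], [-0.055, -0.615, 27.314], [-0.05, -0.621, 27.349], [-0.045, 0.851, 16.303], [-0.04, 0.291, 13.349], [-0.035, 0.26, 13.405], [-0.03, 0.237, 13.448], [-0.025, 0.711, 12.494], [-0.02, -0.37, 12.567], [-0.015, 0.118, 17.871], [-0.01, 0.088, 24.289], [-0.005, 0.07, 22.221], [0.0, 0.545, 23.458], [0.005, -0.029, 22.516], [0.01, -0.063, 24.77], [0.015, -0.604, 23.732], [0.02, -0.131, 24.993], [0.025, -0.144, 22.88], [0.03, 0.348, 21.93], [0.035, 0.316, 22.03], [0.04, -0.259, 23.215], [0.045, 0.25, 22.233], [0.05, -0.342, 23.452], [0.055, -0.363, 23.502], [0.06, -0.949, 17.972], [0.065, -0.432, 10.172], [0.07, 0.084, 9.112], [0.075, 0.056, 9.141], [0.08, -0.535, 8.016], [0.085, 0.008, 4.594]]
0.62 [195.4, 79.3] [ 0.38361529 -0.20458493] -35.22707500040323 -0.07728480793660165 0.0719392328488099 0.14922404078541157 ti
[... 364 characters left out ...]
, -0.015, 24.749], [-0.01, -0.076, 24.205], [-0.005, -0.036, 24.954], [0.0, 0.865, 23.32], [0.005, 0.174, 24.064], [0.01, 0.697, 24.673], [0.015, -0.0, 25.424], [0.02, -0.103, 17.525], [0.025, 0.117, 15.311], [0.03, -0.055, 14.711], [0.035, 0.305, 14.363], [0.04, 0.126, 14.43], [0.045, 0.333, 14.582], [0.05, 2.589, 20.087], [0.055, 1.846, 29.964], [0.06, 0.022, 33.841], [0.065, -0.842, 32.018], [0.07, -2.691, 28.131]]
0.52 [6.0, 146.7] [ 0.44346358 -0.39270054] -50.1536836334853 -0.0072457783145476054 0.009359654418346224 0.01660543273289383 tip [ 0.44946059 -0.39988657] grip [ 0.37385439 -0.3092902 ]
[[-0.005, 0.297, 9.783], [0.0, -0.058, 12.692], [0.005, 0.068, 8.664], [0.01, 0.134, 2.31]]
```

View pics/f1c.png

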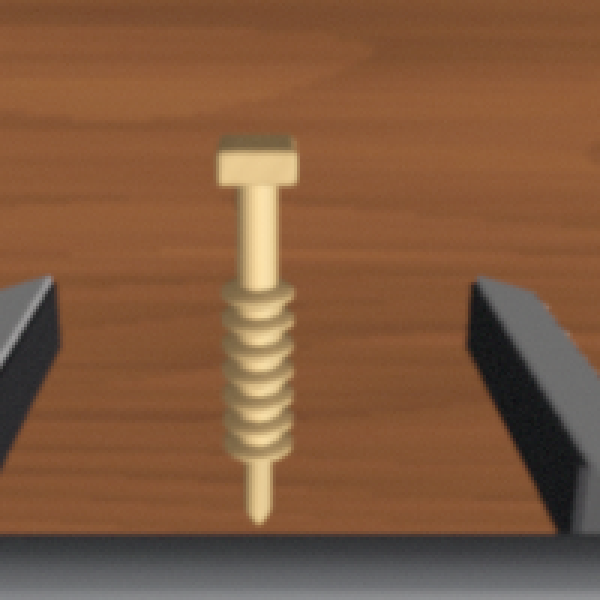

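Fine screw seen cleanly (7 ridges): head at crop (258,165), nose at (258,522). It agrees with the mask fit (149.7 mm long). Grasping it.

```bash
python3 - <<'E'
from h import *
print(delta((.512,-.0951,.004),.7))
E
```

```text
(array([-0.301, -0.057,  2.654]), array([-0.   ,  0.002, -0.025]), np.float64(-179.5))
```

Emit:
apply_moves(
  deltas=[
    {"dx":-0.3,"dy":-0.057,"dz":1.0,"rx":0,"ry":0,"rz":-0.025,"fingers":50},
    {"dx":-0.3,"dy":-0.057,"dz":2.0,"rx":0,"ry":0,"rz":-0.025,"fingers":50},
    {"dx":-0.3,"dy":-0.057,"dz":2.5,"rx":0,"ry":0,"rz":-0.025,"fingers":50},
    {"dx":-0.3,"dy":-0.057,"dz":2.65,"rx":0,"ry":0,"rz":-0.025,"fingers":40},
    {"dx":-0.3,"dy":-0.057,"dz":2.65,"rx":0,"ry":0,"rz":-0.025,"fingers":20},
    {"dx":-0.3,"dy":-0.057,"dz":2.65,"rx":0,"ry":0,"rz":-0.025,"fingers":0},
    {"dx":-0.3,"dy":-0.057,"dz":2.65,"rx":0,"ry":0,"rz":-0.025,"fingers":0},
    {"dx":-0.3,"dy":-0.057,"dz":2.65,"rx":0,"ry":0,"rz":-0.025,"fingers":0},
    {"dx":-0.3,"dy":-0.057,"dz":2.65,"rx":0,"ry":0,"rz":-0.025,"fingers":0},
    {"dx":-0.3,"dy":-0.057,"dz":2.65,"rx":0,"ry":0,"rz":-0.025,"fingers":0},
    {"dx":-0.3,"dy":-0.057,"dz":2.65,"rx":0,"ry":0,"rz":-0.025,"fingers":0},
  ],
  force=35,
)

```text
clock: 6.1
position: [0.512, -0.0964, 0.0042]
tool_rot: [-0.005, 1.0, -0.0, 0.0]
ft_force: [-0.0, 0.3, 1.9]
opening: 0.138
grip_force: 35.0
```

```bash
python3 - <<'E'
from h import *
a=np.radians(2.1); g=np.array([.4926,.2514]); d=np.array([np.cos(a),np.sin(a)])
print(delta((*(g-.05*d),.125),2.1))
E
```

```text
(array([ 1.644,  8.666, -3.022]), array([-0.001,  0.002, -0.19 ]), np.float64(-179.42))
```

Emit:
apply_moves(
  deltas=[
    {"dx":0,"dy":0,"dz":-0.5,"rx":0,"ry":0,"rz":0,"fingers":0},
    {"dx":0,"dy":0,"dz":-1.5,"rx":0,"ry":0,"rz":0,"fingers":0},
    {"dx":0,"dy":0,"dz":-2.5,"rx":0,"ry":0,"rz":0,"fingers":0},
    {"dx":0.3,"dy":0.5,"dz":-3.0,"rx":0,"ry":0,"rz":0,"fingers":0},
    {"dx":0.8,"dy":1.5,"dz":-3.02,"rx":0,"ry":0,"rz":-0.1,"fingers":0},
    {"dx":1.2,"dy":2.5,"dz":-3.02,"rx":0,"ry":0,"rz":-0.19,"fingers":0},
    {"dx":1.64,"dy":3.6,"dz":-3.02,"rx":0,"ry":0,"rz":-0.19,"fingers":0},
    {"dx":1.64,"dy":4.7,"dz":-3.02,"rx":0,"ry":0,"rz":-0.19,"fingers":0},
    {"dx":1.64,"dy":5.8,"dz":-3.02,"rx":0,"ry":0,"rz":-0.19,"fingers":0},
    {"dx":1.64,"dy":6.9,"dz":-3.02,"rx":0,"ry":0,"rz":-0.19,"fingers":0},
    {"dx":1.64,"dy":7.8,"dz":-3.02,"rx":0,"ry":0,"rz":-0.19,"fingers":0},
    {"dx":1.64,"dy":8.4,"dz":-3.02,"rx":0,"ry":0,"rz":-0.19,"fingers":0},
    {"dx":1.64,"dy":8.67,"dz":-3.02,"rx":0,"ry":0,"rz":-0.19,"fingers":0},
    {"dx":1.64,"dy":8.67,"dz":-3.02,"rx":0,"ry":0,"rz":-0.19,"fingers":0},
    {"dx":1.64,"dy":8.67,"dz":-3.02,"rx":0,"ry":0,"rz":-0.19,"fingers":0},
  ],
)

```text
clock: 7.6
position: [0.4426, 0.249, 0.1245]
tool_rot: [-0.018, 1.0, -0.0, -0.0]
ft_force: [-0.5, 0.3, -1.0]
opening: 0.139
grip_force: 35.0
```

```bash
python3 - <<'E'
from h import *
s,im=shot("f2"); c=cam(im,s); print(s["clock"],s["position"],s["tool_rot"],s["opening"])
sd=eyes.get_image("side"); cs=cam(sd); sc=eyes.get_image("scene"); cc=cam(sc)
z=s["position"][2]+.009; Rt=R.from_quat(s["tool_rot"])
for d in eyes.masks_of("screw_fine_nose",im)[:1]:
    m,dd,y,a,b,q=axis(c,d["mask"],z); g=m+dd*(b-.118); print(d["p"],m,y,b-a,"tip",m+dd*b,"grip",g,"in tool",Rt.inv().apply(np.r_[g,z]-s["position"])*1e3)
    print(q.round(3).tolist())
cv2.imwrite("pics/sd2.png",sd["image"]); cv2.imwrite("pics/sc2.png",sc["image"])
a=im["image"][160:360,220:420]; tip=proj(cs,(.56,.252,.13)).astype(int); print(tip)
x,yv=tip; b=sd["image"][yv-60:yv+60,x-60:x+60]
cv2.imwrite('pics/f2c.png',cv2.hconcat([cv2.resize(a,(400,400),interpolation=3),cv2.resize(b,(400,400),interpolation=3)]))
E
```

```text
7.6 [0.44257375 0.24900203 0.124472  ] [-1.81449986e-02  9.99835281e-01 -2.90429942e-04 -2.92752903e-04] 0.13938028496349944
0.65 [0.46296843 0.24934011] 2.719249331458479 0.14554182778983038 tip [0.55508873 0.25371541] grip [0.4372216  0.24811725] in tool [ 5.38608868 -0.69513113 -8.9963969 ]
[[-0.055, 0.129, 22.611], [-0.05, 0.083, 25.316], [-0.045, 0.022, 26.801], [-0.04, -0.024, 27.01], [-0.035, -0.046, 27.098], [-0.03, 0.206, 13.696], [-0.025, 0.15, 12.503], [-0.02, 0.099, 12.6], [-0.015, 0.047, 12.699], [-0.01, -0.006, 12.799], [-0.005, -0.053, 14.24], [-0.0, -0.107, 14.354], [0.005, -0.154, 14.453], [0.01, -0.202, 15.94], [0.015, -0.259, 16.069], [0.02, -0.309, 17.589], [0.025, -0.359, 17.714], [0.03, -0.391, 17.801], [0.06, 0.03, 24.542], [0.065, -0.008, 24.703], [0.07, -0.388, 23.99], [0.075, 0.318, 18.102], [0.08, 0.238, 9.169], [0.085, 0.199, 9.235], [0.09, 0.165, 9.28]]
[236 282]
```

View pics/f2c.png

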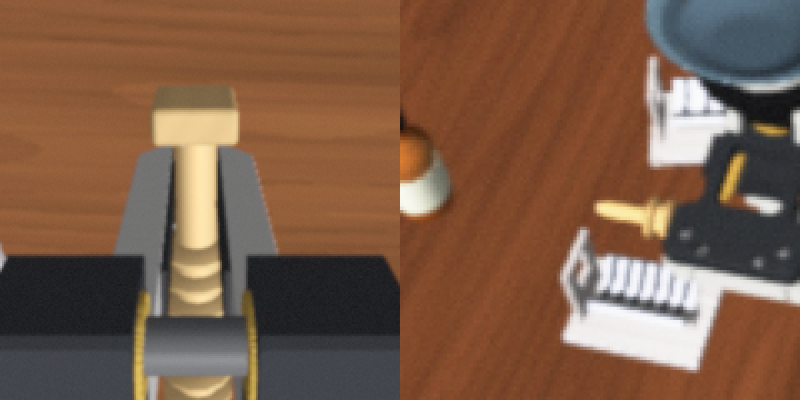

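The screw is held straight in yaw. Side view shows the nose tip near full-frame (234.5, 284). I'll check pitch by triangulation.

```bash
python3 - <<'E'
from h import *
sd=eyes.get_image("side"); sc=eyes.get_image("scene"); cs=cam(sd); cc=cam(sc)
o,d=ray(cs,(234.5,284.1)); t=(.2535-o[1])/d[1]; print("side∩y",o+d*t)
T={}
for im,c,n in((sd,cs,"side"),(sc,cc,"scene")):
    for m in eyes.masks_of("screw_fine_nose",im):
        u=proj(c,(.5,.25,.13))
        if np.linalg.norm(np.array(m["xy"])-u)<40:
            r,q=np.where(m["mask"]); p=np.c_[q,r].astype(float); ax=proj(c,(.56,.2535,.133))-proj(c,(.44,.249,.133)); ax/=np.linalg.norm(ax)
            k=(p@ax); tip=p[k>k.max()-1.5].mean(0); T[n]=tip; print(n,m["p"],tip,"expected",proj(c,(.5605,.2535,.1335)))
if len(T)==2: print(tri(cs,T["side"],cc,T["scene"]))
x,y=proj(cc,(.52,.252,.13)).astype(int); b=sc["image"][y-50:y+50,x-50:x+50]
u,v=proj(cs,(.52,.252,.13)).astype(int); e=sd["image"][v-50:v+50,u-50:u+50]; print(x,y,u,v)
cv2.imwrite('pics/f3c.png',cv2.hconcat([cv2.resize(b,(400,400),interpolation=3),cv2.resize(e,(400,400),interpolation=3)]))
E
```

```text
side∩y [0.56411122 0.2535     0.12377476]
side 0.51 [236.5 284. ] expected [235.38674829 281.90730131]
463 192 255 286
```

View pics/f3c.png

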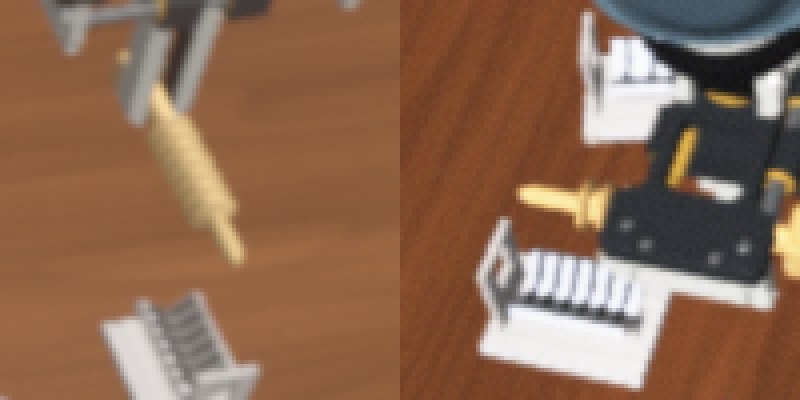

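```bash
python3 - <<'E'
from h import *
sd=eyes.get_image("side"); sc=eyes.get_image("scene"); cs=cam(sd); cc=cam(sc); print(arm.get_obs()["clock"])
print(tri(cs,(235,283.8),cc,(472.5,207.7)))
for dr in (0,-4,-8):
  p=(.5605,.2535,.1335+dr/1e3); print(dr,proj(cs,p).round(1),proj(cc,p).round(1))
a=np.radians(2.1);g=np.array([.4926,.2514])
for x,y in((98,-17.5),(98,17.5),(94,-17.5)):
  p=(*(g+np.array([x*np.cos(a)-y*np.sin(a),x*np.sin(a)+y*np.cos(a)])/1e3),.067); print(x,y,(proj(cs,p)-[205,236])*4+[400,0],(proj(cc,p)-[413,142])*4)
E
```

```text
8.1
(array([0.56146254, 0.25578573, 0.12932983]), [np.float64(0.00035067378659182116), np.float64(0.0003506737865919369)])
0 [235.4 281.9] [471.6 206.2]
-4 [235.7 283. ] [471.2 207.4]
-8 [236. 284.] [470.7 208.5]
98 -17.5 [499.8518688  211.98208711] [197.20879743 378.6090661 ]
98 17.5 [476.05108709 270.03821446] [257.25342662 367.56159767]
94 -17.5 [506.90220344 213.34076511] [194.40382883 372.70852073]
```

```bash
python3 - <<'E'
from h import *
a=np.radians(2.1); g=np.array([.4926,.2514]); d=np.array([np.cos(a),np.sin(a)])
for k in (-.048,.0005): print(delta((*(g+k*d),.0437),2.1))
E
```

```text
(array([-4.800e-02, -1.000e-03,  2.026e+00]), array([ 0.   ,  0.   , -0.002]), np.float64(-177.92))
(array([-1.26 , -0.   ,  2.026]), array([ 0.   ,  0.   , -0.002]), np.float64(-177.92))
```

Emit:
apply_moves(
  deltas=[
    {"dx":-0.05,"dy":0,"dz":0.8,"rx":0,"ry":-0.22,"rz":0,"fingers":0},
    {"dx":-0.05,"dy":0,"dz":1.6,"rx":0,"ry":-0.22,"rz":0,"fingers":0},
    {"dx":-0.05,"dy":0,"dz":2.03,"rx":0,"ry":-0.22,"rz":0,"fingers":0},
    {"dx":-0.05,"dy":0,"dz":2.03,"rx":0,"ry":-0.22,"rz":0,"fingers":0},
    {"dx":-0.05,"dy":0,"dz":2.03,"rx":0,"ry":-0.22,"rz":0,"fingers":0},
    {"dx":-0.25,"dy":0,"dz":2.03,"rx":0,"ry":-0.22,"rz":0,"fingers":0},
    {"dx":-0.45,"dy":0,"dz":2.03,"rx":0,"ry":-0.22,"rz":0,"fingers":0},
    {"dx":-0.65,"dy":0,"dz":2.03,"rx":0,"ry":-0.22,"rz":0,"fingers":0},
    {"dx":-0.75,"dy":0,"dz":2.03,"rx":0,"ry":-0.22,"rz":0,"fingers":0},
    {"dx":-0.85,"dy":0,"dz":2.03,"rx":0,"ry":-0.22,"rz":0,"fingers":0},
    {"dx":-0.85,"dy":0,"dz":2.03,"rx":0,"ry":-0.22,"rz":0,"fingers":0},
  ],
)

```text
clock: 9.2
position: [0.4772, 0.251, 0.0436]
tool_rot: [-0.018, 1.0, 0.0, 0.016]
ft_force: [-0.1, 0.6, -1.3]
opening: 0.139
grip_force: 35.0
```

Emit:
apply_moves(
  deltas=[
    {"dx":-0.15,"dy":0,"dz":0,"rx":0,"ry":0,"rz":0,"fingers":0},
    {"dx":-0.3,"dy":0,"dz":0,"rx":0,"ry":0,"rz":0,"fingers":0},
    {"dx":-0.39,"dy":0,"dz":-0.01,"rx":0,"ry":0,"rz":0,"fingers":0},
    {"dx":-0.39,"dy":0,"dz":-0.01,"rx":0,"ry":0,"rz":0,"fingers":0},
    {"dx":-0.39,"dy":0,"dz":-0.01,"rx":0,"ry":0,"rz":0,"fingers":0},
  ],
)

```text
clock: 9.7
position: [0.4922, 0.2516, 0.0444]
tool_rot: [-0.018, 1.0, 0.0, 0.015]
ft_force: [0.3, -0.4, -1.0]
opening: 0.135
grip_force: 35.0
```

```bash
python3 - <<'E'
from h import *
s,im=shot("f4"); c=cam(im,s); print(s["clock"],s["position"],s["tool_rot"].round(4),s["ft_force"])
z=.0525
for d in eyes.masks_of("screw_fine_nose",im)[:1]:
    m,dd,y,a,b,q=axis(c,d["mask"],z); print(d["p"],y,b-a,"tip",m+dd*b,"head",m+dd*a)
sd=eyes.get_image("side"); cs=cam(sd)
u,v=proj(cs,(.55,.252,.05)).astype(int); e=sd["image"][v-40:v+40,u-40:u+40]; print(u,v)
w=im["image"][120:400,180:460]
cv2.imwrite('pics/f4c.png',cv2.hconcat([cv2.resize(w,(400,400),interpolation=3),cv2.resize(e,(400,400),interpolation=3)]))
E
```

```text
9.7 [0.49222049 0.25161027 0.04437919] [-1.830e-02  9.997e-01  3.000e-04  1.530e-02] [ 0.30195652 -0.37013509 -0.96794352]
0.91 2.377603931493068 0.15244770293693327 tip [0.610835   0.25595048] head [0.45851854 0.24962617]
246 303
```

View pics/f4c.png

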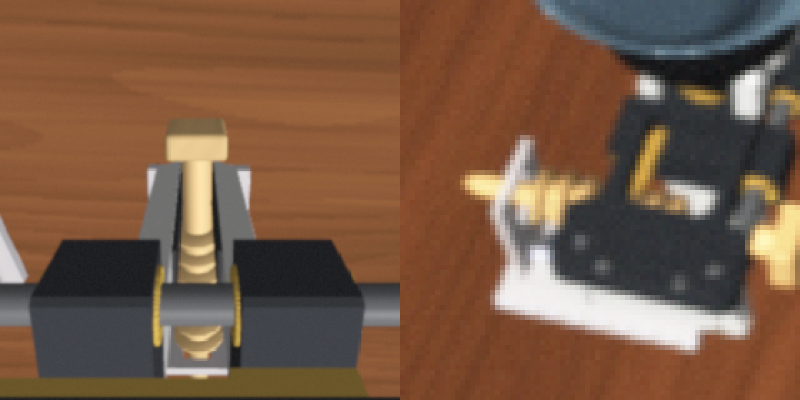

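Nose is through the flange (side view, crop (470,185)). Lowering.

Emit:
apply_moves(
  deltas=[
    {"dx":0,"dy":0,"dz":0.06,"rx":0,"ry":0,"rz":0,"fingers":0},
    {"dx":0,"dy":0,"dz":0.12,"rx":0,"ry":0,"rz":0,"fingers":0},
    {"dx":0,"dy":0,"dz":0.17,"rx":0,"ry":0,"rz":0,"fingers":0},
    {"dx":0,"dy":0,"dz":0.2,"rx":0,"ry":0,"rz":0,"fingers":0},
    {"dx":0,"dy":0,"dz":0.2,"rx":0,"ry":0,"rz":0,"fingers":0},
    {"dx":0,"dy":0,"dz":0.2,"rx":0,"ry":0,"rz":0,"fingers":0},
  ],
)

```text
clock: 10.45
position: [0.4925, 0.2516, 0.0364]
tool_rot: [-0.018, 1.0, 0.0, 0.015]
ft_force: [0.8, 0.5, -0.2]
opening: 0.134
grip_force: 35.0
```

Emit:
apply_moves(
  deltas=[
    {"dx":0,"dy":0,"dz":0.015,"rx":0,"ry":0,"rz":0,"fingers":0},
    {"dx":0,"dy":0,"dz":0.03,"rx":0,"ry":0,"rz":0,"fingers":0},
    {"dx":0,"dy":0,"dz":0.04,"rx":0,"ry":0,"rz":0,"fingers":0},
    {"dx":0,"dy":0,"dz":0.04,"rx":0,"ry":0,"rz":0,"fingers":0},
  ],
)

```text
clock: 10.85
position: [0.4924, 0.2517, 0.0349]
tool_rot: [-0.018, 1.0, 0.0, 0.015]
ft_force: [-1.8, 0.3, -0.3]
opening: 0.136
grip_force: 35.0
```

Emit:
apply_moves(
  deltas=[
    {"dx":0,"dy":0,"dz":0,"rx":0,"ry":0,"rz":0,"fingers":18},
    {"dx":0,"dy":0,"dz":0,"rx":0,"ry":0,"rz":0,"fingers":26},
    {"dx":0,"dy":0,"dz":0,"rx":0,"ry":0,"rz":0,"fingers":40},
    {"dx":0,"dy":0,"dz":0,"rx":0,"ry":0,"rz":0,"fingers":40},
    {"dx":0,"dy":0,"dz":-0.3,"rx":0,"ry":0,"rz":0,"fingers":40},
    {"dx":0,"dy":0,"dz":-1.2,"rx":0,"ry":0,"rz":0,"fingers":60},
    {"dx":0.2,"dy":0,"dz":-2.2,"rx":0,"ry":0.22,"rz":0,"fingers":94},
    {"dx":0.3,"dy":0,"dz":-2.6,"rx":0,"ry":0.22,"rz":0,"fingers":94},
    {"dx":0.3,"dy":0,"dz":-2.6,"rx":0,"ry":0.22,"rz":0,"fingers":94},
  ],
)

```text
clock: 11.75
position: [0.4794, 0.2518, 0.1425]
tool_rot: [-0.019, 1.0, 0.001, 0.004]
ft_force: [0.5, 0.4, -0.1]
opening: 0.731
grip_force: 0.0
```

```bash
python3 - <<'E'
from h import *
s,im=shot("f5"); c=cam(im,s); print(s["clock"],s["position"],s["tool_rot"].round(4))
z=.044
for d in eyes.masks_of("screw_fine_nose",im)[:1]:
    m,dd,y,a,b,q=axis(c,d["mask"],z); print(d["p"],y,b-a,"tip",m+dd*b,"head",m+dd*a)
sd=eyes.get_image("side"); cs=cam(sd)
u,v=proj(cs,(.55,.252,.05)).astype(int); e=sd["image"][v-40:v+40,u-40:u+40]
w=im["image"][160:320,240:400]
cv2.imwrite('pics/f5c.png',cv2.hconcat([cv2.resize(w,(400,400),interpolation=3),cv2.resize(e,(400,400),interpolation=3)]))
print(delta((.475,-.304,.11),11.4))
E
```

```text
11.75 [0.47940412 0.25180173 0.14250296] [-1.850e-02  9.998e-01  9.000e-04  3.600e-03]
0.76 1.5216740346034245 0.15230660668516338 tip [0.61173968 0.2558191 ] head [0.45948678 0.25177458]
(array([  0.55 , -13.86 ,   0.693]), array([-0.002, -0.011, -1.162]), np.float64(-177.9))
```

View pics/f5c.png

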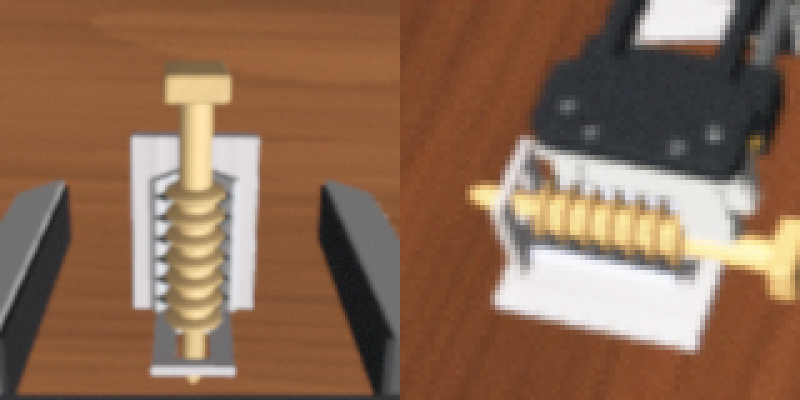

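Fine screw looks seated, with the nose through the eye and ridges between the ribs. I'll check its height numerically with a silhouette fit, calibrated on the tabletop shot (z known).

```bash
cat >> h.py <<'E'
def sil(c,t,rid,S=4):
    "silhouette at SxS oversampling of screw with grip (x,y,z), yaw, pitch (deg, nose up +)"
    x,y,z,yaw,pit=t; M=R.from_euler("ZY",[yaw,-pit],degrees=True).as_matrix()
    im=np.zeros((400*S,640*S),np.uint8); th=np.linspace(0,2*np.pi,24,endpoint=False)
    def seg(a,ra,b,rb):
        P=np.array([(xx,r*np.cos(q),r*np.sin(q)) for xx,r in((a,ra),(b,rb)) for q in th])/1000
        fill(P)
    def fill(P):
        U=np.array([proj(c,p) for p in P@M.T+[x,y,z]]); cv2.fillConvexPoly(im,cv2.convexHull(((U+.5)*S).round().astype(np.int32)),1)
    fill(np.array([(a,b,d) for a in(-31,-19) for b in(-13,13) for d in(-13,13)])/1000)
    n,w=(7,7) if rid=="fine" else (5,11); p=10 if n==7 else 15
    seg(-19,7,20,7); seg(19,8.5,88,8.5); seg(86,5,112,5); seg(112,5,118,2.5)
    for k in range(n):
        cx=23+p*k; seg(cx-w/2,8.5,cx-1,13); seg(cx-1,13,cx+1,13); seg(cx+1,13,cx+w/2,8.5)
    return cv2.resize(im.astype(np.float32),(640,400),interpolation=cv2.INTER_AREA)
def fitscrew(c,mask,t0,rid,pit=0):
    from scipy.optimize import minimize
    B=cv2.GaussianBlur(mask.astype(np.float32),(0,0),1.)
    f=lambda v:((cv2.GaussianBlur(sil(c,(v[0]/100,v[1]/100,v[2]/100,v[3],pit),rid),(0,0),1.)-B)**2).sum()
    v0=np.array([t0[0]*100,t0[1]*100,t0[2]*100,t0[3]])
    r=minimize(f,v0,method="Nelder-Mead",options=dict(initial_simplex=np.vstack([v0]+[v0+np.eye(4)[i]*[.3,.3,.4,1][i] for i in range(4)]),maxfev=130,xatol=.005,fatol=.5))
    return np.r_[r.x[:3]/100,r.x[3]].round(5),r.fun,mask.sum()
E
python3 - <<'E'
from h import *
for n,t0 in(("f1",(.5118,-.0951,.013,.7)),("f5",(.4926,.2514,.044,2.1))):
    s,im=pickle.load(open(n+".pkl","rb")); im2=im; c=cam(im,s)
    import glob
    try: ms=eyes.masks_of("screw_fine_nose",im)
    except Exception as e: print("err",e); continue
    print(n,fitscrew(c,ms[0]["mask"],t0,"fine"))
print(arm.get_obs()["clock"])
E
```

```text
err only the last four pictures can be asked about
f5 (array([0.4945 , 0.25257, 0.03952, 1.63818]), np.float64(75.10899353027344), np.int64(2197))
11.95
```

Emit:
apply_moves(
  deltas=[
    {"dx":0.55,"dy":-1.2,"dz":0,"rx":0,"ry":0,"rz":-0.3,"fingers":94},
    {"dx":0.55,"dy":-2.4,"dz":0,"rx":0,"ry":0,"rz":-0.6,"fingers":94},
    {"dx":0.55,"dy":-3.6,"dz":0,"rx":0,"ry":0,"rz":-1.16,"fingers":94},
    {"dx":0.55,"dy":-13.86,"dz":0.69,"rx":0,"ry":0,"rz":-1.16,"fingers":94},
    {"dx":0.55,"dy":-13.86,"dz":0.69,"rx":0,"ry":0,"rz":-1.16,"fingers":94},
    {"dx":0.55,"dy":-13.86,"dz":0.69,"rx":0,"ry":0,"rz":-1.16,"fingers":94},
    {"dx":0.55,"dy":-13.86,"dz":0.69,"rx":0,"ry":0,"rz":-1.16,"fingers":94},
    {"dx":0.55,"dy":-13.86,"dz":0.69,"rx":0,"ry":0,"rz":-1.16,"fingers":94},
    {"dx":0.55,"dy":-13.86,"dz":0.69,"rx":0,"ry":0,"rz":-1.16,"fingers":94},
    {"dx":0.55,"dy":-13.86,"dz":0.69,"rx":0,"ry":0,"rz":-1.16,"fingers":94},
    {"dx":0.55,"dy":-13.86,"dz":0.69,"rx":0,"ry":0,"rz":-1.16,"fingers":94},
    {"dx":0.55,"dy":-13.86,"dz":0.69,"rx":0,"ry":0,"rz":-1.16,"fingers":94},
    {"dx":0.55,"dy":-13.86,"dz":0.69,"rx":0,"ry":0,"rz":-1.16,"fingers":94},
    {"dx":0.55,"dy":-13.86,"dz":0.69,"rx":0,"ry":0,"rz":-1.16,"fingers":94},
    {"dx":0.55,"dy":-13.86,"dz":0.69,"rx":0,"ry":0,"rz":-1.16,"fingers":94},
    {"dx":0.55,"dy":-13.86,"dz":0.69,"rx":0,"ry":0,"rz":-1.16,"fingers":94},
  ],
)

```text
clock: 13.55
position: [0.4758, -0.3022, 0.1108]
tool_rot: [-0.1, 0.995, 0.0, -0.0]
ft_force: [0.7, -0.3, -0.1]
opening: 1.001
grip_force: 0.0
```

```bash
python3 - <<'E'
from h import *
s,im=shot("c1"); c=cam(im,s); print(s["clock"],s["position"],s["tool_rot"].round(4),s["opening"])
for d in eyes.masks_of("screw_coarse_nose",im)[:2]:
    m,dd,y,a,b,q=axis(c,d["mask"]); print(d["p"],d["xy"],y,b-a,"tip",m+dd*b,"head",m+dd*a,"grip",m+dd*(b-.118)); print(q.round(2)[:,1].tolist(),q.round(0)[:,2].tolist())
E
```

```text
13.55 [ 0.47584091 -0.30216387  0.11075418] [-1.002e-01  9.950e-01  2.000e-04 -1.000e-04] 1.0007067308201396
```

```bash
python3 - <<'E'
from h import *
s,im=shot("c1"); c=cam(im,s); print(s["clock"],s["position"])
for n in("screw_coarse_nose","screw_coarse_grip","screw_fine_grip"):
  for d in eyes.masks_of(n,im)[:2]:
    m,dd,y,a,b,q=axis(c,d["mask"]); print(n,d["p"],d["xy"],y,b-a,"tip",m+dd*b,"head",m+dd*a,"grip",m+dd*(b-.118))
# colour segmentation near expected position
h=cv2.cvtColor(im["image"],cv2.COLOR_BGR2HSV); u=proj(c,(.54,-.29,.013)).astype(int); print(u,h[u[1]-2:u[1]+3:2,u[0]-2:u[0]+3:2].reshape(-1,3).tolist(),h[u[1],u[0]+60].tolist())
E
```

```text
13.65 [ 0.47593204 -0.3027092   0.11098272]
screw_coarse_nose 0.75 [314.1, 245.6] 11.558621240649758 0.1501646212891452 tip [ 0.60057826 -0.28127772] head [ 0.45345894 -0.31136627] grip [ 0.48497127 -0.30492143]
screw_coarse_nose 0.25 [374.7, 379.4] -79.08459329490992 0.032903002822192357 tip [ 0.69027423 -0.20486212] head [ 0.68404374 -0.17255441] grip [ 0.66792981 -0.088997  ]
screw_coarse_grip 0.71 [314.2, 238.2] 11.737339554091482 0.15020768459099712 tip [ 0.60045803 -0.28069411] head [ 0.45339112 -0.31125017] grip [ 0.48492536 -0.30469831]
screw_fine_grip 0.58 [447.1, 125.7] -34.816932594683685 0.15075145518618424 tip [ 0.43940214 -0.24278149] head [ 0.31563813 -0.15670901] grip [ 0.34252644 -0.17540866]
screw_fine_grip 0.58 [219.1, 78.5] 1.255106949272516 0.137284401518337 tip [ 0.45248885 -0.41188095] head [ 0.31523739 -0.41488803] grip [ 0.33451716 -0.41446563]
[317 261] [[19, 100, 209], [19, 99, 209], [19, 100, 206], [19, 101, 200], [19, 101, 204], [19, 100, 205], [19, 100, 209], [20, 96, 215], [20, 93, 224]] [12, 154, 152]
```

```bash
python3 - <<'E'
from h import *
print(delta((.485,-.3048,.004),11.6))
E
```

```text
(array([-0.218, -0.077,  2.674]), array([-0.001,  0.001, -0.024]), np.float64(-168.59))
```

Emit:
apply_moves(
  deltas=[
    {"dx":-0.22,"dy":-0.077,"dz":0.5,"rx":0,"ry":0,"rz":-0.024,"fingers":44},
    {"dx":-0.22,"dy":-0.077,"dz":1.2,"rx":0,"ry":0,"rz":-0.024,"fingers":44},
    {"dx":-0.22,"dy":-0.077,"dz":2.0,"rx":0,"ry":0,"rz":-0.024,"fingers":44},
    {"dx":-0.22,"dy":-0.077,"dz":2.5,"rx":0,"ry":0,"rz":-0.024,"fingers":44},
    {"dx":-0.22,"dy":-0.077,"dz":2.67,"rx":0,"ry":0,"rz":-0.024,"fingers":40},
    {"dx":-0.22,"dy":-0.077,"dz":2.67,"rx":0,"ry":0,"rz":-0.024,"fingers":20},
    {"dx":-0.22,"dy":-0.077,"dz":2.67,"rx":0,"ry":0,"rz":-0.024,"fingers":0},
    {"dx":-0.22,"dy":-0.077,"dz":2.67,"rx":0,"ry":0,"rz":-0.024,"fingers":0},
    {"dx":-0.22,"dy":-0.077,"dz":2.67,"rx":0,"ry":0,"rz":-0.024,"fingers":0},
    {"dx":-0.22,"dy":-0.077,"dz":2.67,"rx":0,"ry":0,"rz":-0.024,"fingers":0},
    {"dx":-0.22,"dy":-0.077,"dz":2.67,"rx":0,"ry":0,"rz":-0.024,"fingers":0},
    {"dx":-0.22,"dy":-0.077,"dz":2.67,"rx":0,"ry":0,"rz":-0.024,"fingers":0},
  ],
  force=45,
)

```text
clock: 15.05
position: [0.4852, -0.3053, 0.0046]
tool_rot: [-0.101, 0.995, -0.0, 0.0]
ft_force: [-1.8, 1.5, 2.7]
opening: 0.133
grip_force: 45.0
```

```bash
python3 - <<'E'
from h import *
s=arm.get_obs(); print(s["position"],s["opening"])
a=np.radians(17.94); g=np.array([.4987,.0833]); d=np.array([np.cos(a),np.sin(a)])
print(delta((*(g-.048*d),.125),17.94), delta((*(g-.048*d),.0437),17.94), delta((*(g-.016*d),.0437),17.94))
E
```

```text
[ 0.48524005 -0.30528444  0.00457898] 0.13266724137216576
(array([-1.088,  9.315, -3.016]), array([-0.004,  0.003, -0.795]), np.float64(-168.42)) (array([-1.087,  9.316, -0.983]), array([-0.004,  0.003, -0.795]), np.float64(-168.42)) (array([-1.882,  9.405, -0.983]), array([-0.004,  0.003, -0.795]), np.float64(-168.42))
```

Emit:
apply_moves(
  deltas=[
    {"dx":0,"dy":0,"dz":-0.5,"rx":0,"ry":0,"rz":0,"fingers":0},
    {"dx":0,"dy":0,"dz":-1.5,"rx":0,"ry":0,"rz":0,"fingers":0},
    {"dx":0,"dy":0,"dz":-2.5,"rx":0,"ry":0,"rz":0,"fingers":0},
    {"dx":0,"dy":0.5,"dz":-3.0,"rx":0,"ry":0,"rz":-0.1,"fingers":0},
    {"dx":-0.15,"dy":1.5,"dz":-3.02,"rx":0,"ry":0,"rz":-0.2,"fingers":0},
    {"dx":-0.3,"dy":2.6,"dz":-3.02,"rx":0,"ry":0,"rz":-0.3,"fingers":0},
    {"dx":-0.45,"dy":3.7,"dz":-3.02,"rx":0,"ry":0,"rz":-0.4,"fingers":0},
    {"dx":-0.6,"dy":4.8,"dz":-3.02,"rx":0,"ry":0,"rz":-0.5,"fingers":0},
    {"dx":-0.75,"dy":5.9,"dz":-3.02,"rx":0,"ry":0,"rz":-0.6,"fingers":0},
    {"dx":-0.9,"dy":7.0,"dz":-3.02,"rx":0,"ry":0,"rz":-0.7,"fingers":0},
    {"dx":-1.0,"dy":8.0,"dz":-3.02,"rx":0,"ry":0,"rz":-0.8,"fingers":0},
    {"dx":-1.09,"dy":8.8,"dz":-3.02,"rx":0,"ry":0,"rz":-0.8,"fingers":0},
    {"dx":-1.09,"dy":9.32,"dz":-3.02,"rx":0,"ry":0,"rz":-0.8,"fingers":0},
    {"dx":-1.09,"dy":9.32,"dz":-3.02,"rx":0,"ry":0,"rz":-0.8,"fingers":0},
    {"dx":-1.09,"dy":9.32,"dz":-3.02,"rx":0,"ry":0,"rz":-0.8,"fingers":0},
    {"dx":-1.09,"dy":9.32,"dz":-3.02,"rx":0,"ry":0,"rz":-0.8,"fingers":0},
  ],
)

```text
clock: 16.65
position: [0.453, 0.0681, 0.1248]
tool_rot: [-0.156, 0.988, -0.0, -0.0]
ft_force: [0.2, 0.6, -0.1]
opening: 0.135
grip_force: 45.0
```

```bash
python3 - <<'E'
from h import *
s,im=shot("c2"); c=cam(im,s); print(s["clock"],s["position"],s["tool_rot"].round(4),s["opening"])
p0=s["position"]; a=np.radians(17.94); g=np.array([.4987,.0833]); d=np.array([np.cos(a),np.sin(a)])
e=p0[:2]-g; print("along, lateral mm",(e@d)*1e3,(e@[-d[1],d[0]])*1e3)
for n in("screw_coarse_nose","screw_coarse_grip"):
  for m_ in eyes.masks_of(n,im)[:1]:
    m,dd,y,lo,hi,q=axis(c,m_["mask"],p0[2]+.009)
    for nm,t in(("tip",hi),("head",lo)):
        e=m+dd*t-p0[:2]; print(n,round(m_["p"],2),nm,y,hi-lo,"along",(e@d)*1e3,"lat",(e@[-d[1],d[0]])*1e3)
for k in(-.048,-.016,0): print(delta((*(g+k*d),.0437),17.94))
E
```

```text
16.65 [0.45303639 0.06809821 0.12479084] [-1.557e-01  9.878e-01 -1.000e-04 -0.000e+00] 0.13543690332969904
along, lateral mm -48.12589392210946 -0.397323384378815
screw_coarse_nose 0.79 tip 18.219649388507577 0.14615018744972536 along 112.51966426555865 lat 0.029698792783486305
screw_coarse_nose 0.79 head 18.219649388507577 0.14615018744972536 along -33.62878237565255 lat -0.683628587099883
screw_coarse_grip 0.78 tip 18.213477360659088 0.14679809444949177 along 112.51915914738319 lat 0.04770876400736479
screw_coarse_grip 0.78 head 18.213477360659088 0.14679809444949177 along -34.27726310644495 lat -0.6529676789174422
(array([-0.003,  0.011,  2.028]), array([-0.001, -0.   , -0.007]), np.float64(-162.12))
(array([-0.803,  0.012,  2.028]), array([-0.001, -0.   , -0.007]), np.float64(-162.12))
(array([-1.203,  0.013,  2.028]), array([-0.001, -0.   , -0.007]), np.float64(-162.12))
```

Same in-hand picture as the fine screw (slight nose droop), so the same recipe applies.

Emit:
apply_moves(
  deltas=[
    {"dx":0,"dy":0.01,"dz":0.8,"rx":0,"ry":-0.22,"rz":0,"fingers":0},
    {"dx":0,"dy":0.01,"dz":1.6,"rx":0,"ry":-0.22,"rz":0,"fingers":0},
    {"dx":0,"dy":0.01,"dz":2.02,"rx":0,"ry":-0.22,"rz":0,"fingers":0},
    {"dx":0,"dy":0.01,"dz":2.02,"rx":0,"ry":-0.22,"rz":0,"fingers":0},
    {"dx":0,"dy":0.01,"dz":2.02,"rx":0,"ry":-0.22,"rz":0,"fingers":0},
    {"dx":-0.2,"dy":0.01,"dz":2.02,"rx":0,"ry":-0.22,"rz":0,"fingers":0},
    {"dx":-0.4,"dy":0.01,"dz":2.02,"rx":0,"ry":-0.22,"rz":0,"fingers":0},
    {"dx":-0.6,"dy":0.01,"dz":2.02,"rx":0,"ry":-0.22,"rz":0,"fingers":0},
    {"dx":-0.7,"dy":0.01,"dz":2.02,"rx":0,"ry":-0.22,"rz":0,"fingers":0},
    {"dx":-0.8,"dy":0.01,"dz":2.02,"rx":0,"ry":-0.22,"rz":0,"fingers":0},
    {"dx":-0.8,"dy":0.01,"dz":2.02,"rx":0,"ry":-0.22,"rz":0,"fingers":0},
  ],
)

```text
clock: 17.9
position: [0.4836, 0.0793, 0.0441]
tool_rot: [-0.156, 0.988, 0.002, 0.015]
ft_force: [-0.5, -0.2, 0.2]
opening: 0.137
grip_force: 45.0
```

Emit:
apply_moves(
  deltas=[
    {"dx":-0.15,"dy":0,"dz":0,"rx":0,"ry":0,"rz":0,"fingers":0},
    {"dx":-0.3,"dy":0,"dz":0,"rx":0,"ry":0,"rz":0,"fingers":0},
    {"dx":-0.395,"dy":0,"dz":-0.01,"rx":0,"ry":0,"rz":0,"fingers":0},
    {"dx":-0.395,"dy":0,"dz":-0.01,"rx":0,"ry":0,"rz":0,"fingers":0},
    {"dx":-0.395,"dy":0,"dz":-0.01,"rx":0,"ry":0,"rz":0,"fingers":0},
  ],
)

```text
clock: 18.4
position: [0.4981, 0.0841, 0.0448]
tool_rot: [-0.156, 0.988, 0.002, 0.015]
ft_force: [0.8, 0.1, -1.5]
opening: 0.135
grip_force: 45.0
```

```bash
python3 - <<'E'
from h import *
s,im=shot("c4"); c=cam(im,s); print(s["clock"],s["position"],s["ft_force"])
p0=s["position"]; a=np.radians(17.94); g=np.array([.4987,.0833]); d=np.array([np.cos(a),np.sin(a)])
e=p0[:2]-g; print("along, lateral mm",(e@d)*1e3,(e@[-d[1],d[0]])*1e3)
for m_ in eyes.masks_of("screw_coarse_nose",im)[:1]:
    m,dd,y,lo,hi,q=axis(c,m_["mask"],.0525)
    for nm,t in(("tip",hi),("head",lo)):
        e=m+dd*t-g; print(round(m_["p"],2),nm,y,hi-lo,"along",(e@d)*1e3,"lat",(e@[-d[1],d[0]])*1e3)
E
```

```text
18.4 [0.49814044 0.08408049 0.04482658] [ 0.758185    0.09877142 -1.45709594]
along, lateral mm -0.29194986010386564 0.914899415020913
0.74 tip 18.27101002125679 0.15290453104848473 along 118.80719518626142 lat 1.0987010331621887
0.74 head 18.27101002125679 0.15290453104848473 along -34.0947841824503 lat 0.21534363827958003
```

Emit:
apply_moves(
  deltas=[
    {"dx":0,"dy":-0.018,"dz":0.06,"rx":0,"ry":0,"rz":0,"fingers":0},
    {"dx":0,"dy":-0.018,"dz":0.12,"rx":0,"ry":0,"rz":0,"fingers":0},
    {"dx":0,"dy":-0.018,"dz":0.17,"rx":0,"ry":0,"rz":0,"fingers":0},
    {"dx":0,"dy":-0.018,"dz":0.2,"rx":0,"ry":0,"rz":0,"fingers":0},
    {"dx":0,"dy":-0.018,"dz":0.22,"rx":0,"ry":0,"rz":0,"fingers":0},
    {"dx":0,"dy":-0.018,"dz":0.23,"rx":0,"ry":0,"rz":0,"fingers":0},
    {"dx":0,"dy":-0.018,"dz":0.23,"rx":0,"ry":0,"rz":0,"fingers":0},
  ],
)

```text
clock: 19.2
position: [0.4986, 0.0835, 0.0357]
tool_rot: [-0.156, 0.988, 0.002, 0.015]
ft_force: [-0.1, 0.3, -1.1]
opening: 0.136
grip_force: 45.0
```

Negligible force at home height. Releasing and retreating.

Emit:
apply_moves(
  deltas=[
    {"dx":0,"dy":0,"dz":0.01,"rx":0,"ry":0,"rz":0,"fingers":0},
    {"dx":0,"dy":0,"dz":0.01,"rx":0,"ry":0,"rz":0,"fingers":18},
    {"dx":0,"dy":0,"dz":0.01,"rx":0,"ry":0,"rz":0,"fingers":26},
    {"dx":0,"dy":0,"dz":0.01,"rx":0,"ry":0,"rz":0,"fingers":40},
    {"dx":0,"dy":0,"dz":0.01,"rx":0,"ry":0,"rz":0,"fingers":40},
    {"dx":0,"dy":0,"dz":-0.3,"rx":0,"ry":0,"rz":0,"fingers":40},
    {"dx":0,"dy":0,"dz":-1.2,"rx":0,"ry":0,"rz":0,"fingers":50},
    {"dx":0.2,"dy":0,"dz":-2.2,"rx":0,"ry":0.22,"rz":0,"fingers":94},
    {"dx":0.3,"dy":0,"dz":-2.6,"rx":0,"ry":0.22,"rz":0,"fingers":94},
    {"dx":0.3,"dy":0,"dz":-2.6,"rx":0,"ry":0.22,"rz":0,"fingers":94},
    {"dx":0.3,"dy":0,"dz":-2.6,"rx":0,"ry":0.22,"rz":0,"fingers":94},
  ],
)

```text
clock: 20.3
position: [0.4841, 0.0788, 0.1393]
tool_rot: [-0.156, 0.988, -0.0, 0.0]
ft_force: [0.9, 0.3, 0.2]
opening: 0.817
grip_force: 0.0
```

```bash
python3 - <<'E'
from h import *
s,im=shot("c5"); c=cam(im,s); print(s["clock"],s["position"],s["opening"])
a=np.radians(17.94); g=np.array([.4987,.0833]); d=np.array([np.cos(a),np.sin(a)])
for m_ in eyes.masks_of("screw_coarse_nose",im)[:1]:
    m,dd,y,lo,hi,q=axis(c,m_["mask"],.044)
    for nm,t in(("tip",hi),("head",lo)):
        e=m+dd*t-g; print(round(m_["p"],2),nm,y,hi-lo,"along",(e@d)*1e3,"lat",(e@[-d[1],d[0]])*1e3)
    print(fitscrew(c,m_["mask"],(*g,.044,17.9),"coarse"))
sd=eyes.get_image("side"); cs=cam(sd)
def crop(u,v,im,w=38): u,v=int(u),int(v); return cv2.resize(im[v-w:v+w,u-w:u+w],(400,400),interpolation=3)
e1=crop(*proj(cs,(.54,.1,.05)),sd["image"]); w=cv2.resize(im["image"][165:315,245:395],(400,400),interpolation=3)
cv2.imwrite('pics/c5c.png',cv2.hconcat([w,e1]))
E
```

```text
20.3 [0.48410595 0.0787733  0.13933558] 0.817291780247195
0.84 tip 17.22710392840178 0.1405143324596448 along 107.84866583245952 lat 0.08181795366592193
0.84 head 17.22710392840178 0.1405143324596448 along -32.65479005104892 lat 1.830106079403298
(array([ 0.49912,  0.08486,  0.042  , 17.14858]), np.float64(68.24673461914062), np.int64(2304))
```

View pics/c5c.png

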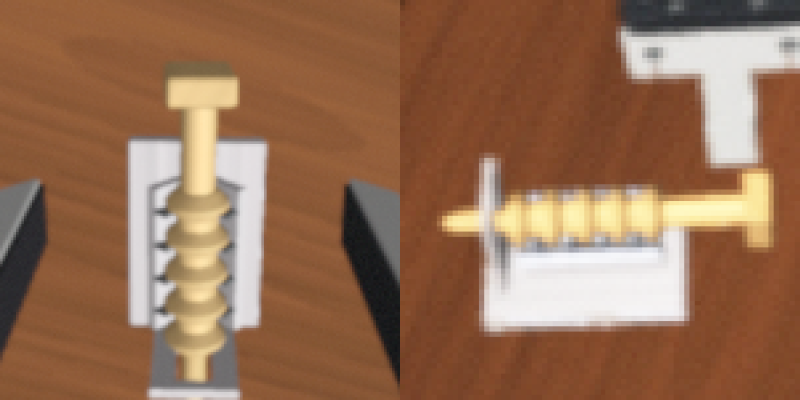

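The coarse screw is seated with its nose through the eye. I'll move clear, then check both for level numerically.

Emit:
apply_moves(
  deltas=[
    {"dx":0.3,"dy":0,"dz":-1.2,"rx":0,"ry":0,"rz":0,"fingers":94},
    {"dx":0.3,"dy":-1.2,"dz":-2,"rx":0,"ry":0,"rz":0,"fingers":94},
    {"dx":0.3,"dy":-2.4,"dz":-2,"rx":0,"ry":0,"rz":0,"fingers":94},
    {"dx":0.3,"dy":-4.5,"dz":-2,"rx":0,"ry":0,"rz":0,"fingers":94},
    {"dx":0.3,"dy":-4.5,"dz":-2,"rx":0,"ry":0,"rz":0,"fingers":94},
    {"dx":0.3,"dy":-4.5,"dz":-2,"rx":0,"ry":0,"rz":0,"fingers":94},
    {"dx":0.3,"dy":-4.5,"dz":-2,"rx":0,"ry":0,"rz":0,"fingers":94},
  ],
)

```text
clock: 21.15
position: [0.5278, -0.0962, 0.2178]
tool_rot: [-0.155, 0.988, 0.001, -0.001]
ft_force: [-0.8, 1.1, 0.4]
opening: 0.999
grip_force: 0.0
```

```bash
python3 - <<'E'
from h import *
from scipy.optimize import minimize
sd=eyes.get_image("side"); sc=eyes.get_image("scene"); C={"side":(sd,cam(sd)),"scene":(sc,cam(sc))}
for n,g in(("fine",(.4926,.2514,.044,2.1)),("coarse",(.4987,.0833,.044,17.94))):
    a=np.radians(g[3]); mid=np.array([g[0]+.044*np.cos(a),g[1]+.044*np.sin(a),.044]); M=[]
    for k,(im,c) in C.items():
        # wood colour pixels near the gauge
        h=cv2.cvtColor(im["image"],cv2.COLOR_BGR2HSV).astype(int); u=proj(c,mid)
        best=[m for nm in(f"screw_{n}_nose",f"screw_{n}_grip") for m in eyes.masks_of(nm,im) if np.hypot(*(np.array(m["xy"])-u))<15]
        if best: M.append((k,c,cv2.GaussianBlur(best[0]["mask"].astype(np.float32),(0,0),1.))); print(n,k,round(best[0]["p"],2),best[0]["mask"].sum())
    # per camera: image offset (calibration) free, yaw fixed, fit pitch; and height jointly
    for pit in(-4,-2,0,2,4):
        o=[]
        for k,c,B in M:
            S=cv2.GaussianBlur(sil(c,(*g[:3],g[3],pit),n),(0,0),1.)
            f=lambda v:((cv2.warpAffine(S,np.float32([[1,0,v[0]],[0,1,v[1]]]),(640,400))-B)**2).sum()
            r=minimize(f,[0,0],method="Nelder-Mead",options=dict(initial_simplex=[[0,0],[1.5,0],[0,1.5]])); o.append((k,round(r.fun,1),r.x.round(1).tolist()))
        print(n,pit,o)
print(arm.get_obs()["clock"])
E
```

```text
fine side 0.72 652
fine scene 0.95 442
fine -4 [('side', np.float64(41.0), [-0.8, 0.6]), ('scene', np.float64(77.9), [0.7, 0.3])]
fine -2 [('side', np.float64(31.7), [-0.8, 0.8]), ('scene', np.float64(68.3), [0.3, -0.2])]
fine 0 [('side', np.float64(26.8), [-0.7, 1.2]), ('scene', np.float64(64.8), [0.2, 0.4])]
fine 2 [('side', np.float64(27.8), [-0.6, 1.5]), ('scene', np.float64(61.1), [-0.2, 0.3])]
fine 4 [('side', np.float64(31.9), [-0.6, 1.8]), ('scene', np.float64(62.4), [-0.4, 0.4])]
coarse side 0.73 394
coarse scene 0.98 400
coarse -4 [('side', np.float64(55.4), [-0.6, 0.7]), ('scene', np.float64(69.2), [0.8, 0.2])]
coarse -2 [('side', np.float64(45.6), [-0.5, 1.2]), ('scene', np.float64(62.7), [0.6, 0.3])]
coarse 0 [('side', np.float64(39.6), [-0.5, 1.4]), ('scene', np.float64(61.7), [0.5, 0.5])]
coarse 2 [('side', np.float64(38.0), [-0.4, 1.6]), ('scene', np.float64(63.1), [0.3, 0.7])]
coarse 4 [('side', np.float64(40.4), [-0.5, 1.9]), ('scene', np.float64(69.9), [-0.2, 0.6])]
21.65
```

```bash
python3 -c "
from h import *
print(workorder.job_done())"
```

```text
the job is handed in; nothing more can be done
None
```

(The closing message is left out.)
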